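# Slide the loose disc into the well of its size

### The job

One of the three wooden discs has been left on the front part of the peg board: slide it over the board, without lifting it, into the well in the graded row that was made for its size, so that it drops in and lies flat on the bottom. A larger well is the wrong one even though the disc would fall in. Leave the other two discs on the game box and the glass where they are.

Things in the scene. Friction and masses are not known exactly. Their poses are not given: they have to be found in the camera images.
- board: Fixed beech peg board, 240 (x) x 352 (y) x 40 mm high, origin at the centre of its underside, x away from the robot. Its flat top is 40 mm above the table: a plain deck in front (x -120 to +5 mm), then a row along y of four round wells, 51, 65, 79, 93 mm wide from the +y to the -y end, 15 mm deep, 12 mm apart. The 51 mm well is already filled by a fixed disc.
- fence (a point): Middle of the fence's near face, at the board's top: x = +104 mm, y = 0 on the board, axes as the board's. The fence runs along y behind the wells, 20 mm above the board's top; thin coloured pegs on it reach 80 mm above the table. All wells end at x = +105 mm, so a disc pushed in +x up its well's lane meets the fence when it is over its well.
- gamebox: Closed game box with a grey lid, 252 (x) x 137 (y) x 40 mm high, fixed on the table beside the board; origin at the centre of its underside. Two of the three loose discs wait on its lid.
- glass: Empty glass cup, 66 mm wide, 90 mm high, loose on the table; origin at the centre of its underside.
- disc_small_center (a point): Centre of the small plain wooden disc: solid, 60 mm across, 20 mm thick, lying flat with its axis (z) upright, loose, 38 g (the real mass may differ by 30 %). The centre is 10 mm above what it lies on. It starts either on the board's deck or on the game box.
- well_small (a point): Centre of the mouth, level with the board's top, of the 65 mm well, 15 mm deep with grey felt on the bottom, the one made for the 60 mm disc. A disc seated in it has its top 5 mm above the deck. Axes as the board.
- disc_medium_center (a point): Centre of the medium plain wooden disc: solid, 74 mm across, 20 mm thick, lying flat with its axis (z) upright, loose, 58 g (the real mass may differ by 30 %). The centre is 10 mm above what it lies on. It starts either on the board's deck or on the game box.
- well_medium (a point): Centre of the mouth, level with the board's top, of the 79 mm well, 15 mm deep with grey felt on the bottom, the one made for the 74 mm disc. A disc seated in it has its top 5 mm above the deck. Axes as the board.
- disc_large_center (a point): Centre of the large plain wooden disc: solid, 88 mm across, 20 mm thick, lying flat with its axis (z) upright, loose, 83 g (the real mass may differ by 30 %). The centre is 10 mm above what it lies on. It starts either on the board's deck or on the game box.
- well_large (a point): Centre of the mouth, level with the board's top, of the 93 mm well, 15 mm deep with grey felt on the bottom, the one made for the 88 mm disc. A disc seated in it has its top 5 mm above the deck. Axes as the board.
There are look-alikes about, which are no part of the job. What is shaped like the part that bears disc_medium_center but black or purple is not meant. Leave any pink or turquoise look-alike of the part that bears disc_large_center alone.

How it is judged:
By the outcome, as a careful person would: the job done as asked, in the order asked, and still so for the second after the job is handed in, with the robot touching nothing.
It also fails if it takes over 51 s, if anything falls off the work surface, if the arm or the gripper's body presses on something with over 40 N, if the wrist force passes 120 N, or if a joint passes its speed limit or range.

### The arm

A 6-joint arm with a two-finger parallel gripper is mounted at the origin on the work surface. World frame = base frame: x ahead of the robot, y to its left, z up, the work surface at z = 0. Lengths are in mm, angles in rad, forces in N, time in s.
With the tool pointing down it reaches from about 275 to 750 mm from the base axis. Payload 10.2 kg.
Tool frame: the origin (TCP) lies midway between the tips of the shut fingers; the grasp point (between the pads) lies 19 mm behind it; z points along the fingers, y is the line along which they close (so a half turn about z gives the same grasp; the last joint's range is limited). The gripper opens to 85 mm and grips with 20 to 120 N. Pads are 22 mm wide; open, the fingers measure 114 mm over their backs; the gripper's body (76 mm by 85 mm) begins 54 mm behind the grasp point. The pads swing forward as they close: fully open they stand 13 mm farther back than shut.
Start: joints at [-0.223, 0.313, 1.498, -0, 1.331, -0.223], TCP at [525.006, -0.013, 206.794] pointing down, gripper open.
Joint ranges: [-2.94, 2.94], [-0.97, 2.17], [0.19, 2.56], [-1.23, 4.37], [0.02, 3.11], [-2.88, 2.88]. Speed limits (rad/s): [2.39, 2.39, 3.01, 3.14, 3.14, 3.14].

### API

Orientations are given as a unit quaternion [w, x, y, z].
In Python, from rig import ctrl gives the robot as it stands.
- The arm moves only by the tool send_rows, never from a script. Its argument "targets" is a list of rows, each an object with "offset": the shift along the world's x, y, z in cm, a list of three; "spin": the turn about the world's z in rad. A call has 1 to 8 rows; each row is the pose to reach, as a shift and turn from the pose commanded when the call began; what a row does not reach only later rows make up. A row lasts 1/12 s, in which the tool goes at most 41.7 mm and 7.16 degrees, less where a joint would pass 70% of its speed; a pose out of reach is approached as far as the arm can. A call with a gripper value outside its range is refused whole. "grip" is the opening, from 0 (shut) to 1 (fully open), set as the call begins (left out, the last holds). The fingers move at their own pace and stop on an object; "squeeze" is the grip in N (left out, the last holds). Time passes only in rows, so rows that repeat a pose let the fingers close. It gives the time, the measured TCP pose, the force, the opening and the grip force at its end, in the units of the state.
- ctrl.sense(): the state, without advancing time (a new reading comes with each control period).
- ctrl.capture(name): name is "scene" or "side" or "wrist"; returns (picture, depth): 400x640x3 uint8, red, green, blue; 400x640 float32, mm along the optical axis (not along the pixel's ray), 0 where there is no reading.
- ctrl.calibration(name): a dict with "fx", "fy", "cx", "cy" (pixels), "k1" (the pictures are not rectified: a ray, as slopes to the right and down, at radius r is drawn at 1 + k1 r^2 times it, then the intrinsics apply), "view" (4x4, takes a point from world to camera coordinates); the wrist camera has in their place "mount" (4x4, takes a point from camera to tool coordinates, whose origin is the TCP and whose axes are the flange's). Camera axes: x right, y down, z forward; pixel columns grow to the right and rows downward; lengths in mm; the calibration is good to about 2 mm. A picture is of the moment at which its call begins: read the wrist's pose just before it. calibration takes no time and is no camera call.
- ctrl.finish_job(): hands the job in; it is judged then, once.
Trained networks look in the newest picture that a camera, given by its name, has taken for a name from the list of things; names that differ only in an ending like _2 or _b are one class to them, and where a whole thing is asked for, a point or a joint stands for the part that bears it (a point fixed in the world has none). Each returns a list of dicts, best first, with "conf" (0 to 1); they miss things now and then, are a little off and sometimes report something else, mostly with a low value. They report only what shows in the picture. A call takes as long as a camera call. They do not tell look-alikes from the thing itself.
- ctrl.search_frame(camera, query): "box" ([left, top, right, bottom] in pixels, round what is visible of it).
- ctrl.place_of(camera, query): "uv" ([column, row] in pixels: a listed point, or the origin of a listed thing).
The state is a dict: "time_s": time; "joints": joint angles; "dq": joint speeds; "tau": joint torques, N m; "eef_pos": TCP position; "ee_rot": TCP orientation; "force": force on the tool from outside, world axes, zero at the start; "wrist_torque": the same for the moment, N m; "grip_width": opening from 0.0 (shut) to 1.0 (fully open); "grip_force": force on a finger pad.
Only numpy, scipy, OpenCV 4.12 (cv2) and the standard library are available. Lean on these libraries where they do the work, as an engineer would, in place of code of your own. Each camera call takes 0.05 s, during which the arm holds its last target. There are 200 camera calls.

## Working session

There is one attempt and no reset: what is moved stays moved. The work goes in short steps, Python scripts to look and compute and a tool call to move; the robot and the scene stay as the last step left them, time stands still between calls to the robot, and variables do not carry over. Pictures are saved under pics/ and viewed, at most 10 in all, crops included, and the job is handed in when it is done.

Besides the shell and the picture viewer there is one more tool, called as name(argument=value, ...), one argument or row to a line, values as JSON. send_rows: Moves the arm, as the interface text tells. Its arguments: {"type":"object","properties":{"targets":{"type":"array"},"grip":{"type":"number"},"squeeze":{"type":"number"}},"required":["targets"]}

```bash
mkdir -p pics
cat > h.py <<'E'
import numpy as np, cv2
from rig import ctrl
from scipy.spatial.transform import Rotation as R
def cam2world(name,s=None):
    c=ctrl.calibration(name)
    if 'view' in c: return np.linalg.inv(np.array(c['view']))
    q=s['ee_rot']; T=np.eye(4); T[:3,:3]=R.from_quat([q[1],q[2],q[3],q[0]]).as_matrix(); T[:3,3]=s['eef_pos']
    return T@np.array(c['mount'])
def ray(name,uv,T):
    c=ctrl.calibration(name); d=np.array([(uv[0]-c['cx'])/c['fx'],(uv[1]-c['cy'])/c['fy']]); u=d.copy()
    for _ in range(20): u=d/(1+c['k1']*(u@u))
    return T[:3,:3]@np.array([u[0],u[1],1.]),T[:3,3]
def at_z(name,uv,z,T):
    d,o=ray(name,uv,T); return o+d*(z-o[2])/d[2]
def at_d(name,uv,dep,T):
    d,o=ray(name,uv,T); return o+d*dep
def proj(name,P,T):
    c=ctrl.calibration(name); p=np.linalg.inv(T)@np.append(P,1); s=p[:2]/p[2]; s=s*(1+c['k1']*(s@s))
    return s*[c['fx'],c['fy']]+[c['cx'],c['cy']]
E
python3 - <<'E'
from h import *
for n in ['scene','side','wrist']:
    s=ctrl.sense(); T=cam2world(n,s)
    im,d=ctrl.capture(n); cv2.imwrite(f'pics/{n}0.png',im[:,:,::-1])
    print(n,'cam at',T[:3,3].round())
    if n=='side': continue
    for q,z in [('board',0),('fence',40),('gamebox',0),('glass',0),('disc_small_center',50),('disc_medium_center',50),('disc_large_center',50),('well_small',40),('well_medium',40),('well_large',40)]:
        print(q,[(round(r['conf'],2),np.round(r['uv']).tolist(),at_z(n,r['uv'],z,T).round(0).tolist()) for r in ctrl.place_of(n,q)][:4])
print(ctrl.sense())
E
```

```text
scene cam at [1063. -835.  749.]
board [(0.69, [364.0, 213.0], [586.0, 30.0, 0.0])]
fence [(0.64, [368.0, 212.0], [618.0, -8.0, 40.0]), (0.61, [406.0, 212.0], [696.0, 51.0, 40.0])]
gamebox [(0.81, [216.0, 308.0], [507.0, -438.0, 0.0])]
glass [(0.9, [368.0, 143.0], [386.0, 378.0, 0.0]), (0.35, [367.0, 232.0], [633.0, -34.0, 0.0])]
disc_small_center [(0.65, [226.0, 309.0], [561.0, -456.0, 50.0])]
disc_medium_center [(0.92, [263.0, 270.0], [549.0, -333.0, 50.0]), (0.75, [140.0, 273.0], [341.0, -493.0, 50.0]), (0.58, [190.0, 281.0], [445.0, -448.0, 50.0])]
disc_large_center [(0.94, [281.0, 201.0], [414.0, -114.0, 50.0]), (0.74, [333.0, 198.0], [516.0, -23.0, 50.0]), (0.62, [316.0, 174.0], [409.0, 50.0, 50.0])]
well_small [(0.81, [401.0, 198.0], [656.0, 99.0, 40.0])]
well_medium [(0.97, [386.0, 213.0], [655.0, 17.0, 40.0])]
well_large [(0.96, [366.0, 232.0], [653.0, -78.0, 40.0])]
side cam at [ -45. -690.  844.]
wrist cam at [526.  82. 374.]
board [(0.95, [371.0, 138.0], [588.0, 42.0, 0.0])]
fence [(0.89, [469.0, 143.0], [691.0, 41.0, 40.0]), (0.41, [321.0, 208.0], [525.0, -36.0, 40.0]), 
[... 522 characters left out ...]
)]
{'time_s': 1.15, 'joints': array([-2.23399001e-01,  3.12878201e-01,  1.49770469e+00,  2.07034218e-06,
        1.33095776e+00, -2.23397691e-01]), 'dq': array([ 0.00199514,  0.00038262,  0.00115977, -0.00033646, -0.00042262,
        0.00127827]), 'tau': array([-1.70011921e-03, -4.12168801e+01, -2.59902030e+01, -2.10768289e-04,
        5.04031123e-04, -3.72207148e-05]), 'eef_pos': array([ 5.25015325e+02, -1.45461263e-02,  2.06803568e+02]), 'ee_rot': array([2.14645828e-05, 7.07107418e-01, 7.07106144e-01, 1.47054045e-05]), 'force': array([ 0.07702749,  1.10945339, -0.56299436]), 'wrist_torque': array([-0.05407035,  0.00927489,  0.0566388 ]), 'grip_force': 0.0, 'grip_width': 1.0006257899987492}
```

View pics/scene0.png

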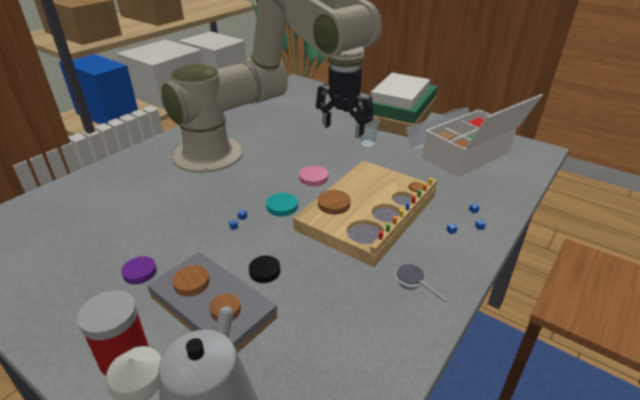

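View pics/wrist0.png

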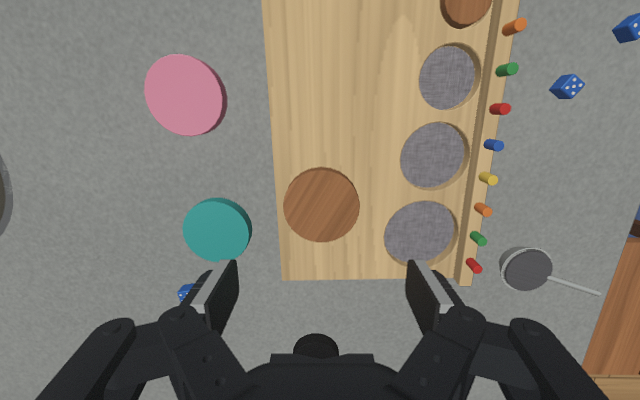

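The scene picture shows a brown disc on the board at about (334,201), with two others on the game box. The wrist view has the deck disc at (321,205), the large well at (420,233), and pink and turquoise look-alikes off the board. Next I'll fit the board pose and the disc size.

```bash
cat > fit.py <<'E'
from h import *
from scipy.optimize import least_squares
W={'well_small':(72.5,66.5),'well_medium':(65.5,-17.5),'well_large':(58.5,-115.5)}
def disc(im,T,seed,z=60):
    hsv=cv2.cvtColor(im,cv2.COLOR_RGB2HSV)
    u,v=map(int,seed); ref=np.median(im[v-8:v+9,u-8:u+9].reshape(-1,3),0)
    m=(np.abs(im.astype(int)-ref).sum(2)<75).astype(np.uint8)
    m=cv2.morphologyEx(m,cv2.MORPH_OPEN,np.ones((5,5)))
    n,l=cv2.connectedComponents(m); c,_=cv2.findContours((l==l[v,u]).astype(np.uint8),cv2.RETR_EXTERNAL,cv2.CHAIN_APPROX_NONE)
    c=cv2.convexHull(max(c,key=len))[:,0]
    P=np.array([at_z('wrist',p,z,T)[:2] for p in c])
    f=least_squares(lambda p:np.hypot(*(P-p[:2]).T)-p[2],[*P.mean(0),40],loss='soft_l1')
    return f.x,np.abs(f.fun).mean()
E
python3 - <<'E'
from fit import *
s=ctrl.sense(); T=cam2world('wrist',s)
im=cv2.imread('pics/wrist0.png')[:,:,::-1].copy()
print(disc(im,T,(321,205)))
# board edges: top-plane line points, gradient along rows/cols
lab=cv2.cvtColor(im,cv2.COLOR_RGB2LAB).astype(int); b=cv2.GaussianBlur(lab[:,:,2].astype(np.float32),(5,5),0)
L=[]
for v in range(20,270,10):
    g=np.diff(b[v,250:300]); L.append(at_z('wrist',(250.5+np.argmax(g),v),40,T)[:2])
L=np.array(L); k=np.polyfit(L[:,1],L[:,0],1); r=L[:,0]-np.polyval(k,L[:,1]); ok=abs(r-np.median(r))<2; k=np.polyfit(L[ok,1],L[ok,0],1)
B=[]
for u in range(300,380,8):
    g=np.diff(b[255:300,u]); B.append(at_z('wrist',(u,255.5+np.argmin(g)),40,T)[:2])
B=np.array(B); kb=np.polyfit(B[:,0],B[:,1],1); r=B[:,1]-np.polyval(kb,B[:,0])
print('near edge slope dx/dy',k,ok.sum(),len(ok),'end edge dy/dx',kb,r.round(1))
yaw=np.arctan(-k[0]); Rm=np.array([[np.cos(yaw),-np.sin(yaw)],[np.sin(yaw),np.cos(yaw)]])
# origin: near edge x=-120, end edge y=-176
A=[];rh=[]
ex,ey=Rm[:,0],Rm[:,1]
pn=np.array([np.polyval(k,20),20]); pb=np.array([540,np.polyval(kb,540)])
o=ex*(ex@pn+120)+ey*(ey@pb+176)
print('yaw',yaw,'origin',o)
for n,p in W.items(): print(n,o+Rm@p)
dk=disc(im,T,(321,205))[0]; print('disc on board',Rm.T@(dk[:2]-o))
for n,d in zip(W,(65,79,93)):
    a=np.linspace(0,6.283,60)
    pts=[proj('wrist',[*(o+Rm@(np.array(W[n])+d/2*np.array([np.cos(t),np.sin(t)]))),40],T) for t in a]
    cv2.polylines(im,[np.array(pts,np.int32)],True,(255,0,255),1)
pts=[proj('wrist',[*(o+Rm@np.array(q)),40],T) for q in [(-120,-176),(104,-176),(104,160),(-120,160)]]
cv2.polylines(im,[np.array(pts,np.int32)],True,(0,0,255),1)
cv2.imwrite('pics/ov.png',cv2.resize(im[0:300,180:540],None,fx=2,fy=2)[:,:,::-1])
E
```

```text
(array([524.73472617, -27.33799974,  44.02524499]), np.float64(0.5431803962664348))
near edge slope dx/dy [-1.95772063e-02  4.70175445e+02] 25 25 end edge dy/dx [ 1.90841941e-02 -1.46314050e+02] [ 0.4  0.2  0.  -0.2 -0.4 -0.6 -0.8  0.6  0.4  0.2]
yaw 0.019574705794676916 origin [589.3959261   40.99217294]
well_small [660.58040185 108.89850851]
well_medium [655.22591318  24.77758691]
well_large [650.1454529  -73.34065259]
disc on board [-65.98626984 -67.05143895]
```

View pics/ov.png

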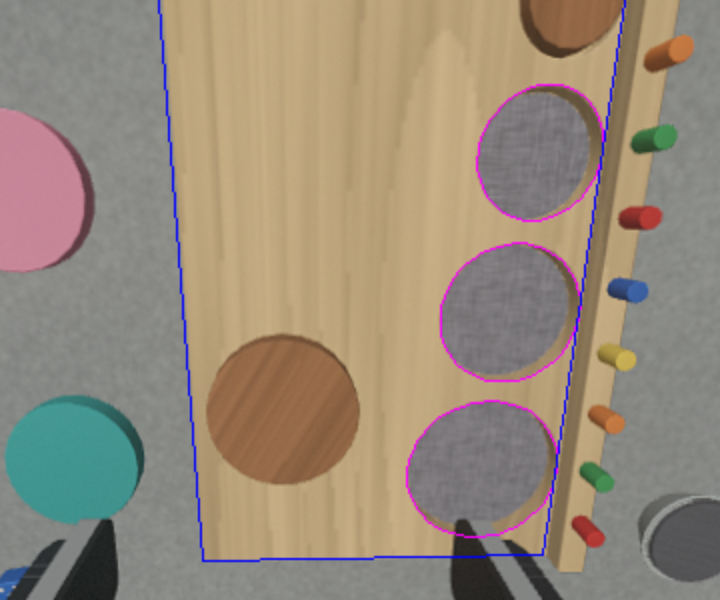

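The deck disc is the large one (radius 44.0 mm), at (524.7,-27.3). The well and fence outlines match the picture closely, with the large well at (650.1,-73.3) and a yaw of 0.0196. I'll turn the half-open fingers across the push direction, behind the disc.

send_rows(
  targets=[
    {"offset": [-1.5,-0.5,0],"spin": -0.12},
    {"offset": [-3,-1,0],"spin": -0.24},
    {"offset": [-4.5,-1.5,0],"spin": -0.36},
    {"offset": [-6,-2.5,0],"spin": -0.48},
    {"offset": [-6.7,-2.85,0],"spin": -0.6},
    {"offset": [-6.7,-2.85,0],"spin": -0.72},
    {"offset": [-6.7,-2.85,0],"spin": -0.84},
    {"offset": [-6.7,-2.85,0],"spin": -0.96},
  ],
  grip=0.7,
)

```text
time_s: 1.82
eef_pos: [457.9, -28.6, 206.9]
ee_rot: [0.0, 0.955, 0.298, 0.0]
force: [0.1, -0.7, 1.0]
grip_width: 0.699
grip_force: 0.0
```

send_rows(
  targets=[
    {"offset": [0,0,-2],"spin": -0.12},
    {"offset": [0,0,-4],"spin": -0.24},
    {"offset": [0,0,-6],"spin": -0.36},
    {"offset": [0,0,-8],"spin": -0.48},
    {"offset": [0,0,-10],"spin": -0.591},
    {"offset": [0,0,-12],"spin": -0.591},
    {"offset": [0,0,-12],"spin": -0.591},
  ],
)

```text
time_s: 2.4
eef_pos: [456.2, -28.0, 83.9]
ee_rot: [-0.001, 1.0, 0.01, -0.003]
force: [0.2, 0.2, 0.1]
grip_width: 0.698
grip_force: 0.0
```

Run:
```python
from fit import *
s=ctrl.sense(); T=cam2world('wrist',s)
im,d=ctrl.capture('wrist'); cv2.imwrite('pics/w1.png',im[:,:,::-1])
print(s['time_s'],s['eef_pos'],R.from_quat(np.roll(s['ee_rot'],-1)).as_matrix()[:,1],s['grip_width'],s['joints'])
uv=proj('wrist',[524.7,-27.3,60],T); print(uv)
try: print(disc(im,T,uv))
except Exception as e: print(e)
print(proj('wrist',[650.1,-73.3,40],T))
```

```text
2.4 [456.16533357 -27.95416176  83.92834778] [ 0.01965348 -0.99980491 -0.00197161] 0.6977631153929346 [-3.18527574e-01  3.15230798e-01  1.84975092e+00  3.70888004e-05
  9.82465790e-01  1.23258786e+00]
[323.25191999 128.14078137]
(array([525.22479409, -28.63301087,  43.35895451]), np.float64(0.1253818998222053))
[ 411.52216177 -108.69364376]
```

View pics/w1.png

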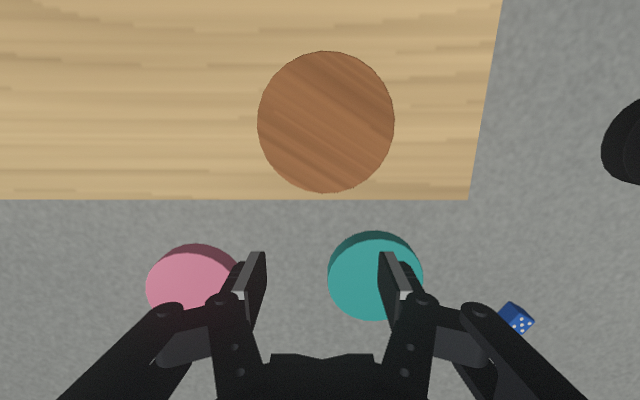

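The disc is at (326,122) in the wrist view, centred between the fingers. Lowering and approaching.

send_rows(
  targets=[
    {"offset": [0,0,-2],"spin": 0},
    {"offset": [0,0,-3.5],"spin": 0},
    {"offset": [0.3,0,-4.2],"spin": 0},
    {"offset": [0.8,0,-4.2],"spin": 0},
    {"offset": [1.3,0,-4.2],"spin": 0},
    {"offset": [1.8,0,-4.2],"spin": 0},
    {"offset": [2.2,0,-4.2],"spin": 0},
    {"offset": [2.2,0,-4.2],"spin": 0},
  ],
)

```text
time_s: 3.12
eef_pos: [481.3, -28.7, 45.5]
ee_rot: [0.0, 1.0, 0.01, 0.001]
force: [-0.2, -0.1, 0.5]
grip_width: 0.703
grip_force: 0.0
```

```bash
cat > look.py <<'E'
from fit import *
import sys
s=ctrl.sense(); T=cam2world('wrist',s)
im,d=ctrl.capture('wrist'); cv2.imwrite(f'pics/{sys.argv[1]}.png',im[:,:,::-1])
print(s['time_s'],s['eef_pos'].round(1),s['force'].round(1),s['grip_width'])
uv=np.array([322,200]) if len(sys.argv)<3 else np.array(eval(sys.argv[2]))
z=60 if len(sys.argv)<4 else float(sys.argv[3])
print(disc(im,T,uv,z), 'well px',proj('wrist',[650.1,-73.3,40],T))
E
python3 look.py w2 "proj('wrist',[s['eef_pos'][0]+46,s['eef_pos'][1],60],T)"
```

```text
3.1167 [481.3 -28.7  45.5] [-0.2 -0.1  0.5] 0.7034826709216863
(array([525.49460062, -28.6100915 ,  43.43819259]), np.float64(0.1377121208472368)) well px [426.48945661 -92.12774534]
```

send_rows(
  targets=[
    {"offset": [0.3,0,-0.3],"spin": 0},
    {"offset": [0.6,0,-0.3],"spin": 0},
    {"offset": [0.9,0,-0.3],"spin": 0},
    {"offset": [1.2,-0.1,-0.3],"spin": 0},
    {"offset": [1.7,-0.3,-0.3],"spin": 0},
    {"offset": [2.2,-0.55,-0.3],"spin": 0},
    {"offset": [2.7,-0.8,-0.3],"spin": 0},
    {"offset": [2.7,-0.8,-0.3],"spin": 0},
  ],
)

```text
time_s: 3.83
eef_pos: [508.0, -37.2, 41.8]
ee_rot: [0.0, 1.0, 0.01, 0.0]
force: [0.3, -0.2, -0.5]
grip_width: 0.7
grip_force: 0.0
```

```bash
python3 look.py w3 "proj('wrist',[s['eef_pos'][0]+46,s['eef_pos'][1],60],T)"
```

```text
3.8333 [508.  -37.2  41.8] [ 0.3 -0.2 -0.5] 0.6998957250484493
(array([525.57422917, -28.67439928,  43.31798076]), np.float64(0.13690064876856528)) well px [403.2761195  -25.17051823]
```

View pics/w3.png

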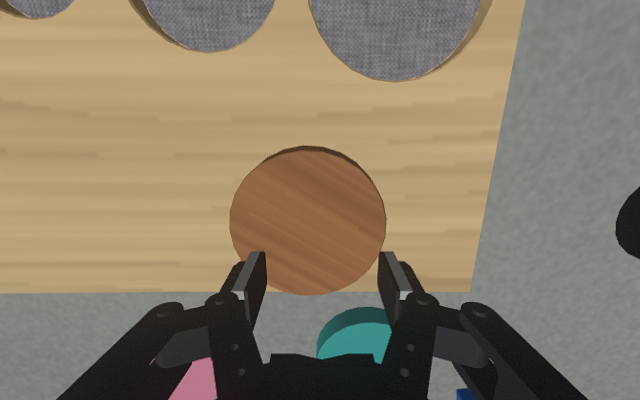

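Run:
```python
from fit import *
s=ctrl.sense(); T=cam2world('wrist',s)
im,d=ctrl.capture('wrist')
for uv in [(258,256),(262,260),(256,268),(387,256),(383,262),(390,262),(308,220),(308,285),(330,120)]:
    print(uv,d[uv[1],uv[0]],at_d('wrist',uv,d[uv[1],uv[0]],T).round(1))
print(s['eef_pos'])
for z in (45,55,65): print(z,at_z('wrist',(265,252),z,T).round(1),at_z('wrist',(380,252),z,T).round(1))
```

```text
(258, 256) 145.31456 [518.1  -4.6  79.2]
(262, 260) 146.53099 [515.6  -6.4  78.7]
(256, 268) 133.77129 [518.6  -6.2  91.2]
(387, 256) 143.60445 [520.2 -68.4  80.8]
(383, 262) 142.03299 [518.1 -66.1  83.1]
(390, 262) 139.30988 [519.6 -68.9  85.5]
(308, 220) 159.60818 [530.2 -28.6  60.2]
(308, 285) 173.10643 [488.7 -28.8  59.9]
(330, 120) 163.28111 [582.1 -39.7  39.1]
[507.4229567  -36.82298866  41.71842447]
45 [502.   -1.2  45. ] [503.4 -73.1  45. ]
55 [507.4  -3.2  55. ] [508.7 -70.8  55. ]
65 [512.8  -5.3  65. ] [514.  -68.5  65. ]
```

The fingertips appear to be well above the TCP at this opening: about 76 mm high, judging by the depth and the inner gap. They passed over the disc without touching it. I'll back off and measure how high the tips sit.

send_rows(
  targets=[
    {"offset": [-1.5,0.3,0.5],"spin": 0},
    {"offset": [-3,0.8,0.5],"spin": 0},
    {"offset": [-4,0.85,0],"spin": 0},
    {"offset": [-5.3,0.85,-1],"spin": 0},
    {"offset": [-5.3,0.85,-1.8],"spin": 0},
    {"offset": [-5.3,0.85,-1.8],"spin": 0},
  ],
)

```text
time_s: 4.43
eef_pos: [453.3, -27.8, 22.7]
ee_rot: [-0.0, 1.0, 0.01, -0.001]
force: [0.7, 1.2, 0.1]
grip_width: 0.704
grip_force: 0.0
```

```bash
python3 look.py w4 "proj('wrist',[525.5,-28.6,60],T)"
python3 - <<'E'
from fit import *
s=ctrl.sense(); T=cam2world('wrist',s)
im,d=ctrl.capture('wrist')
c=ctrl.calibration('wrist')
# lowest points of fingers: all depth pixels near fingers
pts=[]
for v in range(200,400,2):
    for u in range(200,440,2):
        if d[v,u]>0:
            p=at_d('wrist',(u,v),d[v,u],T)
            q=p-s['eef_pos']
            if abs(q[0])<16 and abs(q[1])<50: pts.append([u,v,*q])
pts=np.array(pts); z=pts[:,4]
print(np.histogram(z,bins=np.arange(-30,120,8)))
f=pts[(z>8)&(z<60)]; print(f[np.argsort(f[:,4])][:12].round(1))
im2,_=ctrl.capture('side'); 
T2=cam2world('side'); u,v=map(int,proj('side',s['eef_pos'],T2)); print(u,v)
a=cv2.resize(im[150:400,160:480],None,fx=1.25,fy=1.25); b=cv2.resize(im2[max(v-65,0):v+60,max(u-80,0):u+80],None,fx=2.5,fy=2.5)
h=min(len(a),len(b)); cv2.imwrite('pics/c4.png',np.hstack([a[:h],b[:h]])[:,:,::-1])
E
```

```text
4.4333 [453.3 -27.8  22.7] [0.7 1.2 0.1] 0.7043137075012676
(array([525.34886086, -28.62658942,  43.31157424]), np.float64(0.11216024756085968)) well px [ 464.00089587 -241.47123872]Traceback (most recent call last):
  File "<stdin>", line 10, in <module>
  File "h.py", line 16, in at_d
    d,o=ray(name,uv,T); return o+d*dep
        ~~~^^^^^^^^^^^
  File "h.py", line 10, in ray
    c=ctrl.calibration(name); d=np.array([(uv[0]-c['cx'])/c['fx'],(uv[1]-c['cy'])/c['fy']]); u=d.copy()
ValueError: time passes only in moves, steps and waits
```

```bash
python3 - <<'E'
t=open('h.py').read()
t=t.replace("def cam2world","import functools\n@functools.lru_cache\ndef cal(n): return ctrl.calibration(n)\ndef cam2world",1).replace("c=ctrl.calibration(name)","c=cal(name)")
open('h.py','w').write(t)
E
python3 - <<'E'
from fit import *
s=ctrl.sense(); T=cam2world('wrist',s)
im,d=ctrl.capture('wrist')
pts=[]
for v in range(200,400,3):
    for u in range(200,440,3):
        if d[v,u]>0:
            q=at_d('wrist',(u,v),d[v,u],T)-s['eef_pos']
            if abs(q[0])<16 and abs(q[1])<50: pts.append([u,v,*q])
pts=np.array(pts); z=pts[:,4]
print(np.histogram(z,bins=np.arange(-30,120,8)))
f=pts[(z>0)&(z<60)]; print(f[np.argsort(f[:,4])][:10].round(1))
im2,_=ctrl.capture('side'); 
T2=cam2world('side'); u,v=map(int,proj('side',s['eef_pos'],T2)); print(u,v)
a=cv2.resize(im[150:400,160:480],None,fx=1.25,fy=1.25); b=cv2.resize(im2[max(v-65,0):v+60,max(u-80,0):u+80],None,fx=2.5,fy=2.5)
h=min(len(a),len(b)); cv2.imwrite('pics/c4.png',np.hstack([a[:h],b[:h]])[:,:,::-1])
E
```

```text
(array([290,   0,   0,   0,   0,  13,   0,  13,  63,  86,  94,  98, 108,
       159, 129,  12, 248, 253]), array([-30, -22, -14,  -6,   2,  10,  18,  26,  34,  42,  50,  58,  66,
        74,  82,  90,  98, 106, 114]))
[[266.  230.   14.7  32.1  14.8]
 [239.  230.   14.6  47.3  15.2]
 [272.  230.   15.   28.7  15.2]
 [269.  230.   15.   30.4  15.3]
 [236.  230.   14.7  48.9  15.5]
 [260.  230.   15.1  35.4  15.7]
 [251.  230.   15.1  40.3  16. ]
 [242.  230.   15.   45.4  16. ]
 [254.  230.   15.3  38.6  16.2]
 [263.  230.   15.4  33.5  16.4]]
304 207
```

View pics/c4.png

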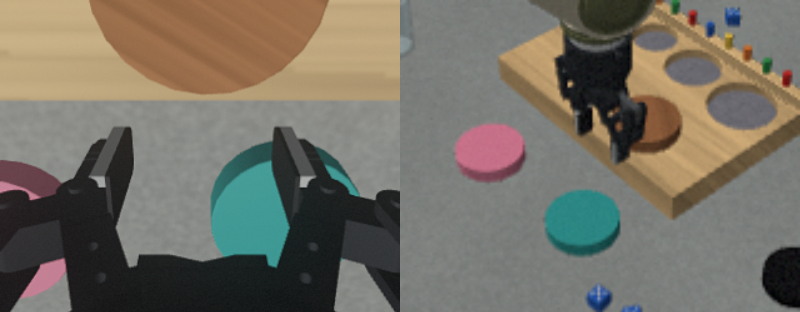

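Run:
```python
from fit import *
s=ctrl.sense(); T=cam2world('wrist',s)
im,d=ctrl.capture('wrist')
pts=[]
for v in range(236,330,1):
    for u in list(range(235,280))+list(range(365,410)):
        if d[v,u]>0:
            q=at_d('wrist',(u,v),d[v,u],T)-s['eef_pos']
            if abs(q[0])<16 and 20<abs(q[1])<50 and q[2]>12: pts.append([u,v,*q])
pts=np.array(pts); 
for sg in (1,-1):
    f=pts[pts[:,3]*sg>0]; print(f[np.argsort(f[:,4])][:40:5].round(1))
print(s['eef_pos'])
```

```text
[[266.  272.   -3.7  30.3  29. ]
 [265.  259.    4.6  30.4  29.6]
 [266.  281.   -8.2  30.2  30.6]
 [266.  279.   -6.8  30.1  30.8]
 [265.  263.    3.   30.2  31.1]
 [266.  285.  -10.2  30.1  31.4]
 [264.  255.    8.1  30.4  31.7]
 [265.  269.    0.   30.1  32.1]]
[[377.  271.   -2.1 -29.7  28.7]
 [377.  276.   -4.5 -29.7  29.8]
 [379.  254.    9.1 -29.6  30.3]
 [378.  264.    3.4 -29.4  30.7]
 [377.  281.   -6.9 -29.7  30.9]
 [379.  258.    7.3 -29.5  31.3]
 [379.  257.    8.2 -29.3  31.9]
 [379.  262.    5.4 -29.5  32.1]]
[454.81807524 -28.17286483  24.13573777]
```

The pad tips are about 30 mm above the TCP, with a ±30 mm inner gap. With the TCP at about 17 mm, the tips will ride at about 47 mm, against the side of the disc.

send_rows(
  targets=[
    {"offset": [0,0,-0.7],"spin": 0},
    {"offset": [0.7,0,-0.7],"spin": 0},
    {"offset": [1.4,0,-0.7],"spin": 0},
    {"offset": [2.1,0,-0.7],"spin": 0},
    {"offset": [2.7,0,-0.7],"spin": 0},
    {"offset": [3.2,0,-0.7],"spin": 0},
    {"offset": [3.6,0,-0.7],"spin": 0},
    {"offset": [3.6,0,-0.7],"spin": 0},
  ],
)

```text
time_s: 5.35
eef_pos: [490.8, -28.1, 16.8]
ee_rot: [0.0, 1.0, 0.01, 0.0]
force: [-0.8, 0.4, 0.8]
grip_width: 0.699
grip_force: 0.0
```

```bash
python3 look.py w5 "proj('wrist',[s['eef_pos'][0]+46,s['eef_pos'][1],60],T)"
```

```text
5.35 [490.8 -28.1  16.8] [-0.8  0.4  0.8] 0.6985551828083715
(array([535.47117312, -26.82370699,  43.3591742 ]), np.float64(0.13756230145531784)) well px [ 450.8000744  -109.00608081]
```

send_rows(
  targets=[
    {"offset": [0.5,-0.25,0],"spin": 0},
    {"offset": [1,-0.55,0],"spin": 0},
    {"offset": [1.5,-0.85,0],"spin": 0},
    {"offset": [2,-1.15,0],"spin": 0},
    {"offset": [2.5,-1.45,0],"spin": 0},
    {"offset": [3,-1.75,0],"spin": 0},
    {"offset": [3.5,-2.05,0],"spin": 0},
    {"offset": [4,-2.35,0],"spin": 0},
  ],
)

```text
time_s: 6.07
eef_pos: [530.5, -51.8, 16.8]
ee_rot: [-0.0, 1.0, 0.01, -0.0]
force: [-1.2, 0.7, 0.0]
grip_width: 0.697
grip_force: 0.3
```

```bash
python3 look.py w6 "proj('wrist',[s['eef_pos'][0]+46,s['eef_pos'][1],60],T)"
```

```text
6.0667 [530.5 -51.8  16.8] [-1.2  0.7  0. ] 0.6970235562632385
(array([574.78727418, -50.5328737 ,  43.29899719]), np.float64(0.12817247863511966)) well px [378.52726964  13.30557649]
```

send_rows(
  targets=[
    {"offset": [0.5,-0.3,0],"spin": 0},
    {"offset": [1,-0.6,0],"spin": 0},
    {"offset": [1.5,-0.9,0],"spin": 0},
    {"offset": [2,-1.2,0],"spin": 0},
    {"offset": [2.5,-1.5,0],"spin": 0},
    {"offset": [3,-1.8,0],"spin": 0},
    {"offset": [3.5,-2.1,0],"spin": 0},
    {"offset": [4,-2.35,0],"spin": 0},
  ],
)

```text
time_s: 6.78
eef_pos: [570.5, -75.4, 16.8]
ee_rot: [0.0, 1.0, 0.01, -0.0]
force: [-0.3, 1.3, 0.1]
grip_width: 0.703
grip_force: 0.4
```

```bash
python3 look.py w7 "proj('wrist',[s['eef_pos'][0]+46,s['eef_pos'][1],60],T)"
python3 - <<'E'
from fit import *
# re-measure the well from near: board end edge y=-176 & overlay of well rim
s=ctrl.sense(); T=cam2world('wrist',s); im=cv2.imread('pics/w7.png')[:,:,::-1].copy()
o=np.array([589.4,41.]); y=0.0196; Rm=np.array([[np.cos(y),-np.sin(y)],[np.sin(y),np.cos(y)]])
a=np.linspace(0,6.283,90)
cv2.polylines(im,[np.array([proj('wrist',[*(o+Rm@[58.5+46.5*np.cos(t),-115.5+46.5*np.sin(t)]),40],T) for t in a],np.int32)],True,(255,0,255),1)
cv2.polylines(im,[np.array([proj('wrist',[*(o+Rm@q),40],T) for q in [(-60,-176),(104,-176),(104,100)]],np.int32)],False,(0,0,255),1)
cv2.imwrite('pics/ov7.png',im[:,:,::-1])
E
```

```text
6.7833 [570.5 -75.4  16.8] [-0.3  1.3  0.1] 0.7031829041175977
(array([627.61069544, -75.99492791,  51.86696601]), np.float64(4.556371243952277)) well px [321.26405967 111.52089551]
```

View pics/ov7.png

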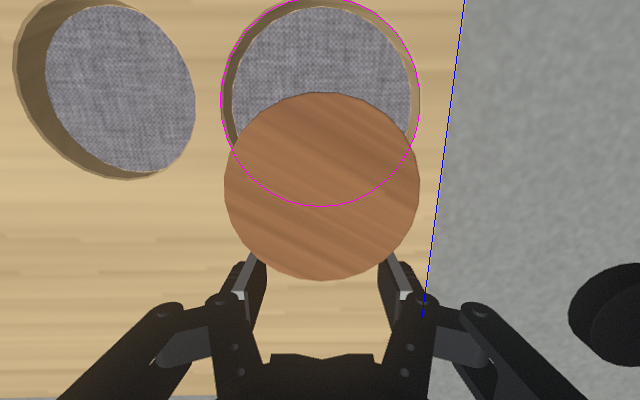

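The overlay matches the rim, and the disc is centred in the lane at about (615,-74.2). Next is a straight push up the lane, ending over the well.

send_rows(
  targets=[
    {"offset": [0.5,0.01,0],"spin": 0},
    {"offset": [1,0.02,0],"spin": 0},
    {"offset": [1.5,0.03,0],"spin": 0},
    {"offset": [2,0.04,0],"spin": 0},
    {"offset": [2.5,0.05,0],"spin": 0},
    {"offset": [3,0.06,0],"spin": 0},
    {"offset": [3.4,0.07,0],"spin": 0},
    {"offset": [3.6,0.08,0],"spin": 0},
  ],
)

```text
time_s: 7.5
eef_pos: [606.6, -74.2, 16.7]
ee_rot: [0.0, 1.0, 0.01, 0.0]
force: [-0.7, -0.3, -0.2]
grip_width: 0.703
grip_force: 0.0
```

```bash
cat > chk.py <<'E'
from fit import *
import sys
s=ctrl.sense(); T=cam2world('wrist',s)
im,d=ctrl.capture('wrist'); cv2.imwrite(f'pics/{sys.argv[1]}.png',im[:,:,::-1])
print(s['time_s'],s['eef_pos'].round(1),s['force'].round(1))
for dx,dy in [(0,0),(30,0),(-25,0),(0,30),(0,-30)]:
    u,v=proj('wrist',[650.1+dx,-73.3+dy,45],T).round().astype(int)
    if 0<=u<640 and 0<=v<400: print(dx,dy,(u,v),at_d('wrist',(u,v),d[v,u],T).round(1),im[v,u])
E
python3 chk.py w8
```

```text
7.5 [606.6 -74.2  16.7] [-0.7 -0.3 -0.2]
0 0 (np.int64(322), np.int64(189)) [649.9 -73.2  45. ] [160 113  77]
30 0 (np.int64(324), np.int64(126)) [679.9 -73.5  44.6] [140  99  67]
-25 0 (np.int64(321), np.int64(235)) [624.8 -73.2  44.4] [158 112  76]
0 30 (np.int64(261), np.int64(187)) [650.1 -43.   44.1] [147 104  71]
0 -30 (np.int64(383), np.int64(190)) [ 649.9 -103.3   44.8] [159 113  76]
```

View pics/w8.png

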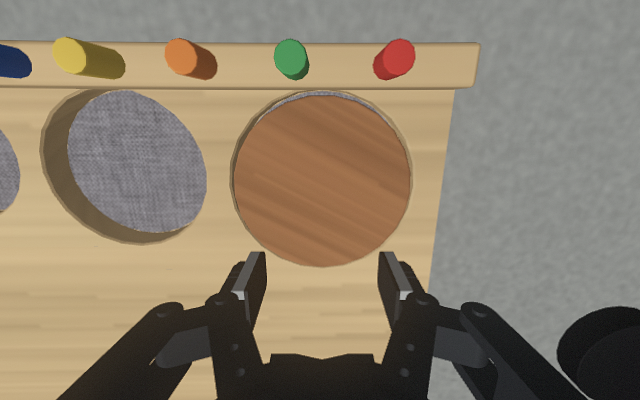

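The disc has dropped in flat: its top reads z≈45 mm at every sampled point, and it fills the large well at (322,180). I'll back off, lift clear and hand in.

send_rows(
  targets=[
    {"offset": [-0.3,0,0.5],"spin": 0},
    {"offset": [-1,0,1.5],"spin": 0},
    {"offset": [-2,0,4],"spin": 0},
    {"offset": [-3,0,7],"spin": 0},
    {"offset": [-4,0,10],"spin": 0},
    {"offset": [-4,0,12],"spin": 0},
    {"offset": [-4,0,12],"spin": 0},
    {"offset": [-4,0,12],"spin": 0},
  ],
)

```text
time_s: 8.22
eef_pos: [566.1, -74.3, 137.9]
ee_rot: [0.0, 1.0, 0.01, 0.001]
force: [0.6, -0.2, -0.6]
grip_width: 0.699
grip_force: 0.0
```

```bash
python3 chk.py w9 && python3 -c "
from rig import ctrl
print(ctrl.finish_job())"
```

```text
8.2167 [566.1 -74.3 137.9] [ 0.6 -0.2 -0.6]
0 0 (np.int64(323), np.int64(103)) [650.4 -73.6  43.9] [156 110  72]
30 0 (np.int64(323), np.int64(64)) [680.1 -73.   45.3] [136  95  64]
-25 0 (np.int64(322), np.int64(134)) [624.9 -73.3  44.6] [155 111  76]
0 30 (np.int64(287), np.int64(103)) [649.8 -43.5  46.2] [145 103  71]
0 -30 (np.int64(358), np.int64(104)) [ 650.2 -103.1   45. ] [153 108  73]
the job is handed in; nothing more can be done
None
```

The disc on the deck was the large 88 mm one; I slid it into its own 93 mm well, where it lies flat on the bottom, and handed the job in with the arm clear at about 8 s on the robot's clock.

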